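# Tilt a dust cover past its lips into a watch-parts sorting case

## Robot

A 6-joint arm with a two-finger parallel gripper is mounted at the origin on the work surface. World frame = base frame: x ahead of the robot, y to its left, z up, the work surface at z = 0. Lengths are in m, angles in rad, forces in N, time in s.
With the tool pointing down it reaches from about 0.35 to 0.725 m from the base axis. Payload 4.3 kg.
Tool frame: the origin (TCP) lies midway between the tips of the shut fingers; the grasp point (between the pads) lies 19 mm behind it; y points along the fingers, x is the direction in which the jaws open and shut, and the axes are right-handed (so a half turn about y gives the same grasp; the last joint's range is limited). The gripper opens to 85 mm and grips with 20 to 120 N. Pads are 22 mm wide; open, the fingers measure 114 mm over their backs; the gripper's body (76 mm by 85 mm) begins 54 mm behind the grasp point. The pads swing forward as they close: fully open they stand 13 mm farther back than shut.
Start: joints at [-1.339, 0.377, 0.081, 1.274, 0, 1.46], TCP at [0.193, -0.542, 0.209] pointing down, gripper open.
Joint ranges: [-2.72, 2.72], [-0.84, 1.66], [-1.02, 1.22], [-1.77, 2.12], [-1.37, 1.28], [-3.14, 3.14]. Speed limits (rad/s): [2.57, 2.57, 3.14, 3.14, 3.14, 3.14].

## Interface

Orientations are given as a rotation vector (axis times angle).
In Python, from cell import ctrl, kinematics, viewer, sign_off gives the robot as it stands. Calls block until the motion is done:
- ctrl.move_to(position, orientation): joint-space move of the TCP to a pose.
- ctrl.move_l(position, attitude=None, feed=0.15, contact_N=None): straight line of the TCP; attitude=None keeps the orientation; feed is the mean speed in m/s. With contact_N (N) it stops when the force on the tool has changed by that much, and returns True; else False.
- ctrl.goto_joints(angles): joint-space move.
- ctrl.set_gripper(opening): finger opening in m; the grip force is fixed at half the most; returns when the fingers have stopped.
- ctrl.sleep(seconds).
- kinematics.solve_ik(position, orientation): joint angles nearest the present ones, or None.
- viewer.grab_frame(name): name is "scene" or "top"; returns (picture, depth): 400x640x3 uint8, red, green, blue; 400x640 float32, m along the optical axis (not along the pixel's ray), 0 where there is no reading.
- viewer.camera_info(name): a dict with "intrinsics" (3x3 intrinsics, pixels), "position" and "attitude" of the camera in the world. Camera axes: x right, y up, looking along -z (the intrinsics and any distortion apply to the point x, -y, -z); pixel columns grow to the right and rows downward; lengths in m; the calibration is good to about 2 mm. A picture is of the moment at which its call begins. camera_info takes no time and is no camera call.
A pose or a line that the arm cannot do raises ctrl.MotionError and nothing moves.
- sign_off(): hands the job in, once; it reports no verdict.
Readings, each from a call of its own:
- ctrl.get_time(): time.
- ctrl.get_joint_positions(): joint angles.
- ctrl.get_joint_vel(): joint speeds.
- ctrl.get_effort(): joint torques, N m.
- ctrl.get_tcp_pos(): TCP position.
- ctrl.get_tcp_rot(): TCP orientation.
- ctrl.get_wrist_force(): force on the tool from outside, world axes, zero at the start.
- ctrl.get_moment(): the same for the moment, N m.
- ctrl.get_finger_gap(): finger opening in m.
Only numpy, scipy, OpenCV 4.12 (cv2) and the standard library are available. Lean on these libraries where they do the work, as an engineer would, in place of code of your own. Each camera call takes 0.05 s, during which the arm holds its last target.

## Task

Fit the white dust cover into the green sorting case: holding it by its black handle, tilt it and slip its near edge under the yellow lip, push the sprung keeper back until the far edge can be lowered past the green lip, settle it flat and fully down on the ledges, then slide it back under the green lip until it is up against the stop hidden there, and let go. The cover is brittle, so press gently throughout, and leave the other things on the bench where they are.

Things in the scene. Friction and masses are not known exactly. Their poses are not given: they have to be found in the camera images.
- case_ledge (a point): Centre of the sorting case's opening, at the height of the white ledges (40 mm above the table) where the cover's underside must lie. x runs from the yellow lip (-x, the end nearer the robot) to the green lip (+x), y across, z up. Opening x -71 to +71 mm, side walls at y -53 and +53. Ledges run all round, inward to x = -60, +60 and y = -45, +45, and on under the lips; inside, 20 mm deeper.
- yellow_lip (a point): Middle of the yellow lip's inner edge, on its underside (x = -71 mm, 12 mm above the ledges; the lip is 4 mm thick, its top 16 mm above them). Case axes. The sprung keeper lies under this lip.
- green_lip (a point): Middle of the green lip's inner edge, on its underside (x = +71 mm, 12 mm above the ledges; the lip is 4 mm thick). Case axes. Under it, out of sight, is the home stop (body stop, pose not given): a fixed bar across the case, 0.5 to 10.5 mm above the ledges, set by hand from case to case anywhere from 6 to 14 mm further out than this edge; it must be found by feel.
- keeper (a joint): Push-in (m) of the sprung steel keeper bar, 100 mm wide, 1.5 to 11.5 mm above the ledges. At 0 its face is at x = -84 mm of the case; pushed to -x it stops dead at 0.007 (x = -91). It pushes back with 5 N at first and 0.6 N more per mm: 8 N where the cover's far edge just clears the green lip (0.005), 9.2 N at the dead stop. A cover that is home no longer touches it.
- cover_grip (a point): Centre of the black block handle (14 mm thick along x, 56 wide along y, 40 tall) upright on the middle of the white dust cover, 26 mm above the plate's underside. The plate is 160 x 100 x 6 mm (x along 160), 0.24 to 0.4 kg. It starts flat on the table, handle up, its x roughly away from the robot. Brittle: it bears about 14 N against the case, no more.
- cover_near (a point): Middle of the cover's lower edge at its -x end (80 mm from the middle), the edge that goes under the yellow lip; same axes as the cover.
- cover_far (a point): Middle of the cover's lower edge at its +x end, the edge that goes under the green lip; same axes as the cover.
- cover: The dust cover again, origin at the centre of the plate's underside, same axes.
- case: The fixed green sorting case, 207 x 120 x 56 mm, white compartments inside; origin on the table 40 mm under the centre of its opening, case axes.
- loupe: Bystander: black eye loupe, 34 mm wide, 30 mm tall, beyond the case's green end; origin under its middle.
- oiler: Bystander: small amber jar, 28 mm wide, 45 mm tall, beyond the cover; origin under its middle.
- cup: Bystander: steel cup, 48 mm wide, 32 mm tall; origin under its middle.
- driver: Bystander: screwdriver with blue handle, 120 mm long, lying; origin under it.
- holder: Bystander: brass ring, 48 mm wide, 14 mm tall; origin under its middle.
- weight: Bystander: dark steel block, 40 x 30 x 20 mm; origin under its middle.
Not all that is in view belongs to the job. What is shaped like the case but blue or pink is not meant.

How it is judged:
On the way, in this order (a step that is already met when the one before it is completed fails the run):
1. the tilted cover's near edge is under the yellow lip while its far edge is still above the green lip (x of cover_near in the frame of case_ledge below -0.075 m and z of cover_near in the frame of case_ledge between -0.004 and 0.01 m and z of cover_far in the frame of case_ledge above 0.016 m and y of cover_grip in the frame of case_ledge between -0.01 and 0.01 m), for 0.1 s.
2. the far edge has been lowered past the green lip (z of cover_far in the frame of case_ledge between -0.004 and 0.006 m and x of cover_near in the frame of case_ledge below -0.075 m), for 0.1 s.
At the end, for the whole second after the job is handed in: The cover lies flat on the ledges (each end within 1.5 mm of the ledge height, tilt under 0.03 rad, in line with the case within 0.05 rad), its far edge under the green lip within 1.5 mm of the home stop and its near edge under the yellow lip, released and at rest (x of cover_far in the frame of stop above -0.0055 m and x of cover_far in the frame of case_ledge above 0.075 m and z of cover_far in the frame of case_ledge between -0.0015 and 0.0015 m and x of cover_near in the frame of case_ledge below -0.0735 m and z of cover_near in the frame of case_ledge between -0.0015 and 0.0015 m and angle between cover's own z axis and vertical below 0.03 rad and angle between the x axis of cover and the x axis of case, either way round below 0.05 rad and linear speed of cover below 0.01 m/s and angular speed of cover below 0.05 rad/s and contact force between the fingers and cover below 0.1 N); the robot touches nothing.
It fails at once if the cover is pressed or knocked against the case with more than 18 N (contact force between cover and case above 18 N).
It fails at once if one of the other things on the bench is moved more than 20 mm (distance of any of loupe, oiler, cup, driver, holder, weight from where it was at the start of the episode above 0.02 m).
It also fails if it takes over 72 s, if anything falls off the work surface, if the arm or the gripper's body presses on something with over 40 N, if the wrist force passes 120 N, or if a joint passes its speed limit or range.

## Working session

There is one attempt and no reset: what is moved stays moved. The work goes in short steps, each a Python script; the robot and the scene stay as the last script left them, time stands still between calls to the robot, and variables do not carry over. Pictures are saved under pics/ and viewed, and the job is handed in when it is done.

```bash
ls; mkdir -p pics
python3 - <<'E'
from cell import ctrl, kinematics, viewer
import cv2,numpy as np
for n in ["scene","top"]:
    im,d=viewer.grab_frame(n); cv2.imwrite(f"pics/{n}0.png",im[:,:,::-1]); np.save(f"pics/{n}0_d.npy",d); np.save(f"pics/{n}0_i.npy",im)
    print(n,viewer.camera_info(n))
print(ctrl.get_time(),ctrl.get_tcp_pos(),ctrl.get_tcp_rot(),ctrl.get_finger_gap())
E
```

```text
pics
scene {'intrinsics': array([[376.33571014,   0.        , 321.33679104],
       [  0.        , 376.33571014, 196.03057193],
       [  0.        ,   0.        ,   1.        ]]), 'position': array([1.14832267, 0.66483   , 0.73084343]), 'attitude': array([0.47329538, 1.02076323, 2.09266571])}
top {'intrinsics': array([[427.57504821,   0.        , 318.38507551],
       [  0.        , 427.57504821, 205.19378919],
       [  0.        ,   0.        ,   1.        ]]), 'position': array([0.41767993, 0.0960398 , 1.32877645]), 'attitude': array([ 0.05561609, -0.03564425, -1.57478726])}
0.1 [ 0.19260072 -0.54112137  0.20845803] [-1.35046027  0.95478422 -0.95254836] 0.08531097534643371
```

View pics/scene0.png

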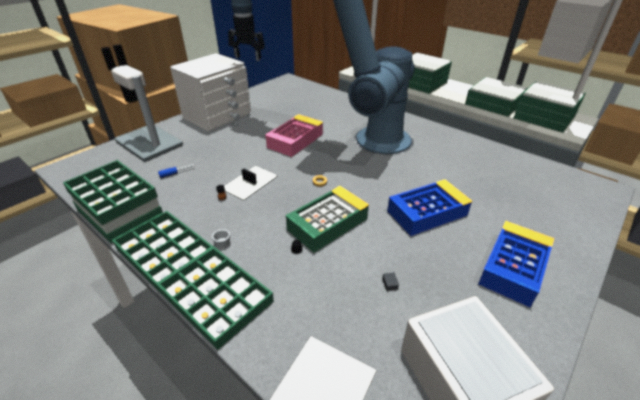

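View pics/top0.png

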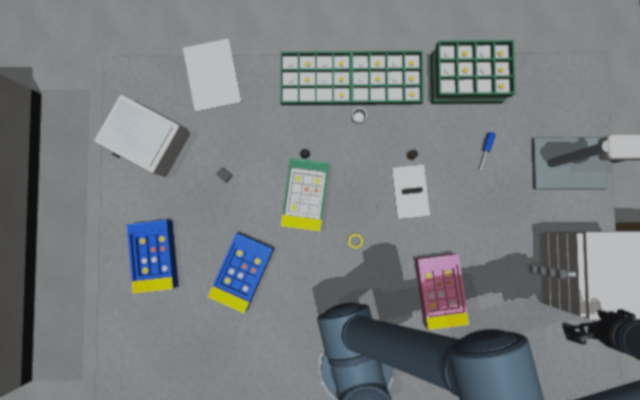

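Cover candidates (top view): white plate with black handle at (411,191); paper sheet at (212,75); white box at (140,133). Case candidates: green with yellow lip at (305,195); blue ones at (152,257) and (241,272); pink at (443,290); green trays without a lip at (352,78) and (473,70). I choose the plate at (411,191) and the green/yellow case at (305,195). Next is a close crop to check both.

Run:
```python
import cv2,numpy as np
t=np.load("pics/top0_i.npy")[130:250,265:445,::-1]; s=np.load("pics/scene0_i.npy")[150:270,205:385,::-1]
a=cv2.resize(t,None,fx=4.4,fy=4.4,interpolation=cv2.INTER_CUBIC);cv2.imwrite("pics/ct.png",a)
a=cv2.resize(s,None,fx=4.4,fy=4.4,interpolation=cv2.INTER_CUBIC);cv2.imwrite("pics/cs.png",a)
```

```text
(no output)
```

View pics/ct.png

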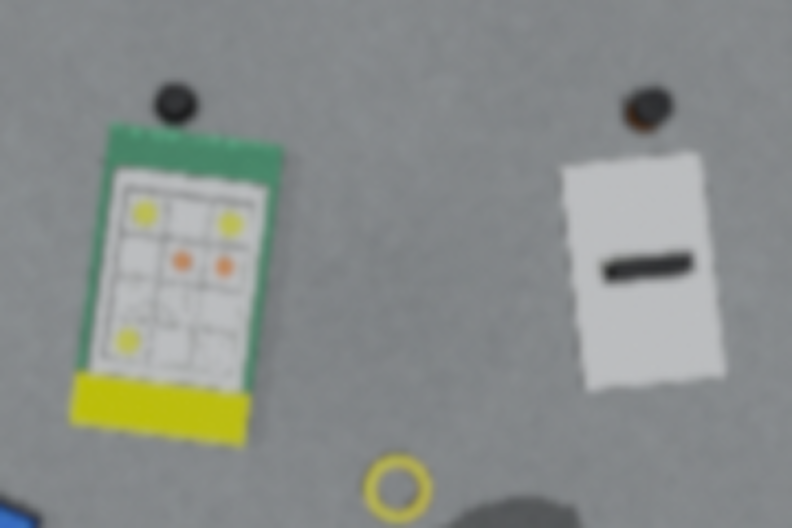

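View pics/cs.png

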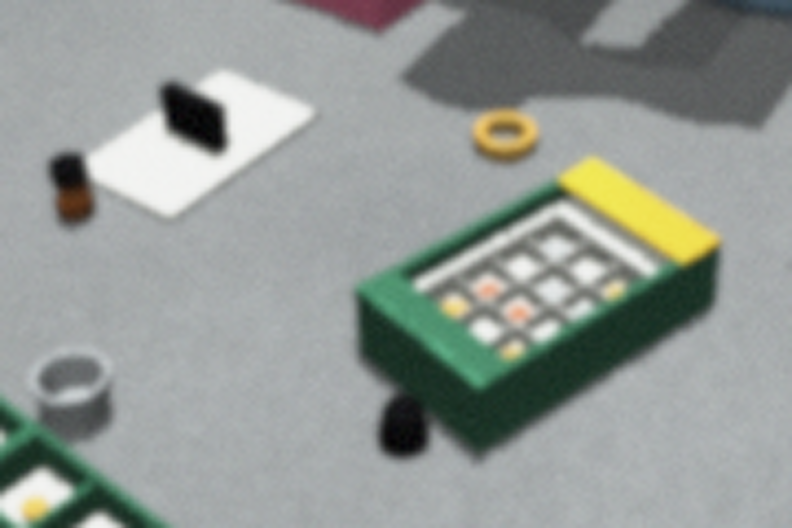

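```bash
cat > h.py <<'E'
import numpy as np,cv2
from scipy.spatial.transform import Rotation as R
from cell import ctrl,kinematics,viewer
def avg(name,n):
    fs=[viewer.grab_frame(name) for _ in range(n)]
    return np.mean([f[0].astype(float) for f in fs],0), np.median([f[1] for f in fs],0)
def cast(name,uv,z):
    c=viewer.camera_info(name);K=c["intrinsics"];Rm=R.from_rotvec(c["attitude"]).as_matrix()
    uv=np.atleast_2d(uv).astype(float)
    d=np.c_[(uv[:,0]-K[0,2])/K[0,0],-(uv[:,1]-K[1,2])/K[1,1],-np.ones(len(uv))]@Rm.T
    p=c["position"];return p+d*((z-p[2])/d[:,2])[:,None]
E
python3 - <<'E'
from h import *
for n in["top","scene"]:
    im,d=avg(n,6);np.save(f"pics/{n}_a.npy",im);np.save(f"pics/{n}_ad.npy",d)
F=6
def cont(mask):
    cs,_=cv2.findContours(mask.astype(np.uint8),cv2.RETR_EXTERNAL,cv2.CHAIN_APPROX_NONE)
    return max(cs,key=cv2.contourArea)[:,0,:].astype(float)
def up(im,x0,y0,x1,y1):
    return cv2.resize(im[y0:y1,x0:x1].astype(np.float32),None,fx=F,fy=F,interpolation=cv2.INTER_CUBIC)
def topix(c,x0,y0): return (c+0.5)/F-0.5+[x0,y0]
def rect(P):
    r=cv2.minAreaRect((P[:,:2]*1000).astype(np.float32))
    # robust line fits per side
    c=np.array(r[0]);a=np.deg2rad(r[2]);e=np.array([[np.cos(a),np.sin(a)],[-np.sin(a),np.cos(a)]])
    h=np.array(r[1])/2;Q=(P[:,:2]*1000-c)@e.T
    L=[]
    for ax in(0,1):
        for s in(-1,1):
            m=(abs(Q[:,ax]-s*h[ax])<5)&(abs(Q[:,1-ax])<h[1-ax]*.85)
            v=cv2.fitLine((P[m,:2]*1000).astype(np.float32),cv2.DIST_HUBER,0,.01,.01).ravel();L.append(v)
    def X(a,b):
        A=np.array([[a[0],-b[0]],[a[1],-b[1]]]);t=np.linalg.solve(A,[b[2]-a[2],b[3]-a[3]]);return a[2:]+t[0]*a[:2]
    C=np.array([X(L[i],L[j]) for i,j in((0,2),(1,2),(1,3),(0,3))])
    ang=[np.arctan2(v[1],v[0]) for v in L]
    print("  corners",C.round(1).tolist(),"centre",C.mean(0).round(2),"sides",[round(float(np.linalg.norm(C[i]-C[i-1])),1) for i in range(4)],"ang",[round(float(x),4) for x in ang])
im=np.load("pics/top_a.npy");d=np.load("pics/top_ad.npy")
print("depth table",d[190,360],"cover",d[205,411],"handle",d[190,411])
# cover top
B=(380,150,445,228);u=up(im,*B);g=u.min(2);bg=np.median(u[:,:60]);
hi=np.percentile(u.min(2),70);m=(u.min(2)>(hi+np.median(u[:60].min(2)))/2)
print("lev",hi,np.median(u[:60].min(2)))
m=cv2.morphologyEx(m.astype(np.uint8),cv2.MORPH_OPEN,np.ones((9,9)))
c=cont(m);print("cover top");rect(cast("top",topix(c,*B[:2]),.006))
# handle dark inside cover
B=(398,182,425,200);u=up(im,*B).max(2);c=cont(u<(u.min()+hi)/2);print("handle top");rect(cast("top",topix(c,*B[:2]),.046))
# case: green+yellow+interior = saturation mask filled
B=(272,148,340,242);u=up(im,*B);sat=u.max(2)-u.min(2)
y=(u[...,0]-u[...,2]); mY=(y>np.percentile(y,99)*.5)
gm=(u[...,1]-u[...,0]);print("green max",np.percentile(gm,97))
mG=gm>np.percentile(gm,97)*.5
c=cont(cv2.morphologyEx((mY|mG).astype(np.uint8),cv2.MORPH_CLOSE,np.ones((9,9))));print("case top");rect(cast("top",topix(c,*B[:2]),.056))
c=cont(cv2.morphologyEx(mY.astype(np.uint8),cv2.MORPH_OPEN,np.ones((25,25))));print("yellow");rect(cast("top",topix(c,*B[:2]),.056))
E
```

```text
depth table 1.3315899 cover 1.3187691 handle 1.2845664
lev 155.73376 131.02757
cover top
  corners [[460.79998779296875, -233.10000610351562], [624.2999877929688, -216.60000610351562], [613.7000122070312, -114.5999984741211], [450.79998779296875, -130.39999389648438]] centre [ 537.4  -173.65] sides [103.2, 164.4, 102.6, 163.6] ang [-1.4745, -1.4675, 0.1004, 0.0966]
handle top
  corners [[532.4000244140625, -195.39999389648438], [544.4000244140625, -198.3000030517578], [539.2000122070312, -140.6999969482422], [527.0, -139.60000610351562]] centre [ 535.75 -168.5 ] sides [56.0, 12.4, 57.8, 12.3] ang [-1.474, -1.4805, -0.2383, -0.0874]
green max 59.738068
case top
  corners [[620.2999877929688, 79.4000015258789], [636.2999877929688, 198.0], [432.3999938964844, 225.1999969482422], [416.3999938964844, 108.19999694824219]] centre [526.37 152.68] sides [206.0, 119.7, 205.7, 118.1] ang [-0.1404, -0.1326, 1.4372, 1.4349]
yellow
  corners [[448.5, 104.9000015258789], [464.29998779296875, 220.39999389648438], [432.29998779296875, 224.39999389648438], [416.5, 108.5]] centre [440.39 164.55] sides [32.2, 116.6, 32.3, 116.9] ang [-0.1138, -0.1242, 1.4343, 1.4352]
```

Run:
```python
from h import *
for n in("top","scene"):
    d=np.load(f"pics/{n}_ad.npy");c=viewer.camera_info(n);K=c["intrinsics"];Rm=R.from_rotvec(c["attitude"]).as_matrix()
    v,u=np.mgrid[:400,:640];P=np.stack([(u-K[0,2])/K[0,0]*d,-(v-K[1,2])/K[1,1]*d,-d],-1)@Rm.T+c["position"]
    np.save(f"pics/{n}_P.npy",P)
    def st(nm,x0,y0,x1,y1):
        q=P[y0:y1,x0:x1].reshape(-1,3);q=q[d[y0:y1,x0:x1].ravel()>0];print(n,nm,np.median(q,0).round(4),"sd",q.std(0).round(4))
    if n=="top":
        st("table mid",350,180,370,200);st("table R",440,180,460,200);st("cover lo",402,200,420,212);st("cover hi",402,170,420,182);st("handle",405,189,418,192);st("yellow",290,219,315,226);st("green",297,162,318,168)
    else:
        st("table",330,250,350,270)
        st("yellow",345,190,360,203)
        st("cover",258,172,268,180)
im=np.load("pics/top_a.npy")
np.set_printoptions(linewidth=200)
print(im[183:198,398:426].max(2).astype(int))
```

```text
top table mid [ 0.5432 -0.0154  0.0013] sd [0.018  0.0179 0.0012]
top table R [ 0.5416 -0.2945  0.0013] sd [0.018  0.0178 0.0013]
top cover lo [ 0.4922 -0.1718  0.0074] sd [0.0107 0.016  0.0012]
top cover hi [ 0.5853 -0.1733  0.0076] sd [0.0107 0.016  0.0012]
top handle [ 0.5365 -0.1659  0.0476] sd [0.0025 0.0111 0.0011]
top yellow [0.4418 0.161  0.0573] sd [0.0059 0.0215 0.0012]
top green [0.6141 0.1457 0.0573] sd [0.0052 0.0182 0.0012]
scene table [ 0.6066  0.2646 -0.0008] sd [0.0186 0.0169 0.0006]
scene yellow [0.4291 0.1584 0.0545] sd [0.0426 0.0263 0.0261]
scene cover [ 0.4843 -0.1657  0.0046] sd [0.011  0.0123 0.0007]
[[190 191 190 190 191 191 191 190 191 191 190 190 190 191 190 191 190 190 190 190 190 191 190 190 190 190 188 178]
 [190 191 190 190 191 190 190 191 191 191 190 190 190 190 191 190 190 191 190 190 190 190 189 190 190 190 189 181]
 [190 190 191 191 190 190 190 190 190 190 190 190 189 189 189 189 190 188 186 185 184 184 184 184 187 189 189 183]
 [190 190 190 190 190 188 187 186 185 185 184 183 183 182 182 182 180 177 171 166 164 164 163 165 174 185 189 185]
 [190 19
[... 557 characters left out ...]
 185 187]
 [190 189 179 151 104  59  50  58  61  65  70  75  81  83  84  85  89  93  96 101 110 119 134 152 170 182 188 188]
 [190 190 184 164 125  93  87  93  97 101 110 119 128 132 133 135 137 141 143 147 154 162 171 179 186 189 190 189]
 [190 190 188 176 155 140 137 141 143 147 154 161 169 173 174 174 175 176 177 178 181 183 187 189 190 190 190 189]
 [190 190 189 186 179 175 175 176 177 178 181 184 187 188 188 189 188 189 189 189 189 190 190 190 190 190 190 190]
 [190 190 190 190 189 189 189 189 189 189 189 189 190 190 190 190 190 190 190 190 190 190 191 191 191 190 190 190]
 [190 190 191 190 191 190 190 190 190 190 190 190 190 190 190 190 191 191 190 190 190 190 190 190 191 190 191 190]]
```

Run:
```python
from h import *
F=6
im=np.load("pics/scene_a.npy")
def up(B): x0,y0,x1,y1=B;return cv2.resize(im[y0:y1,x0:x1].astype(np.float32),None,fx=F,fy=F,interpolation=cv2.INTER_CUBIC)
def cont(mask):
    cs,_=cv2.findContours(mask.astype(np.uint8),cv2.RETR_EXTERNAL,cv2.CHAIN_APPROX_NONE);return max(cs,key=cv2.contourArea)
def quad(c,B,z,nm):
    hull=cv2.convexHull(c);
    for e in np.arange(.005,.1,.003):
        q=cv2.approxPolyDP(hull,e*cv2.arcLength(hull,True),True)
        if len(q)<=4:break
    px=(q[:,0].astype(float)+.5)/F-.5+B[:2];W=cast("scene",px,z)[:,:2]*1000
    print(nm,px.round(1).tolist(),W.round(1).tolist(),"centre",W.mean(0).round(1),[round(float(np.linalg.norm(W[i]-W[i-1])),1) for i in range(len(W))])
B=(215,160,285,205);u=up(B);g=u.min(2);bg=np.median(g[:60]);hi=np.percentile(g,90);m=g>(bg+hi)/2
quad(cont(cv2.morphologyEx(m.astype(np.uint8),cv2.MORPH_CLOSE,np.ones((25,25)))),B,.006,"cover")
B=(325,178,375,218);u=up(B);y=u[...,0]-u[...,2];m=y>np.percentile(y,97)*.5;quad(cont(m),B,.056,"yellow")
# case interior cross-check: green lip (bright green)
B=(280,200,340,250);u=up(B);y=u[...,1]-u[...,0];print(np.percentile(y,[50,80,97]))
mm=(u[...,1]>np.percentile(u[...,1][y>40],75)*.8)&(y>40)if (y>40).any() else y>20
cv2.imwrite("pics/mm.png",np.hstack([u[...,::-1],np.repeat(mm[...,None]*255,3,2)]))
```

```text
cover [[275.2, 174.6], [243.9, 198.1], [225.1, 187.9], [254.6, 165.8]] [[453.4, -135.5], [606.5, -115.7], [611.8, -202.4], [463.1, -229.2]] centre [ 533.7 -170.7] [94.2, 154.4, 86.9, 151.1]
yellow [[331.9, 190.1], [340.8, 186.1], [367.8, 204.8], [358.4, 208.9]] [[446.7, 105.8], [413.6, 113.2], [433.3, 226.5], [465.7, 217.5]] centre [439.8 165.8] [113.2, 33.9, 115.0, 33.6]
[ 5.43017578 24.94702263 68.19998329][ WARN:0@0.814] global loadsave.cpp:1063 imwrite_ Unsupported depth image for selected encoder is fallbacked to CV_8U.
```

View pics/mm.png

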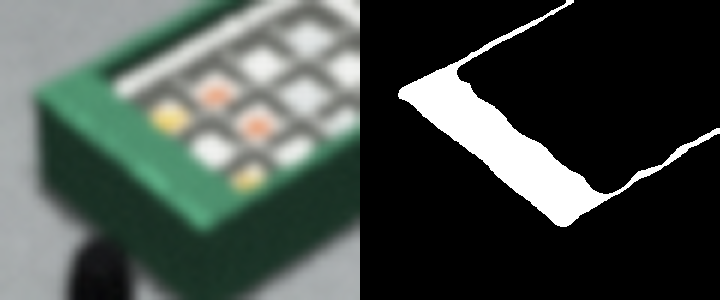

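```bash
cat >> h.py <<'E'
COV=np.array([.5374,-.1738]);CY=.099
CASE=np.array([.5264,.1527]);KY=-.135
LZ=.040
def Rc(yaw,th): return R.from_euler('z',yaw)*R.from_euler('y',-th)
def tool(yaw,th,flip):
    s=-1 if flip else 1
    M=np.array([[s,0,0],[0,0,s],[0,-1,0]],float)
    return (Rc(yaw,th)*R.from_matrix(M)).as_rotvec()
E
python3 - <<'E'
from h import *
print(R.from_rotvec(ctrl.get_tcp_rot()).as_matrix().round(2))
for f in(0,1):
    for p,y,t in(((*COV,.15),CY,0),((*COV,.01),CY,0),((*CASE,.2),KY,.2),((*CASE,.06),KY,.2),((*CASE,.06),KY,.3),((*CASE,.06),KY,0)):
        q=kinematics.solve_ik(p,tool(y,t,f));print(f,t,None if q is None else np.round(q,2))
E
```

```text
[[ 0.34  0.    0.94]
 [-0.94 -0.    0.34]
 [ 0.   -1.   -0.  ]]
0 0 [-0.43  0.38 -0.07  1.12  0.    1.05]
0 0 [-0.43  0.5  -0.28  0.79  0.    1.05]
0 0.2 [ 0.21  0.16 -0.26  0.96 -0.07  1.91]
0 0.2 [ 0.21  0.27 -0.51  0.6  -0.07  1.91]
0 0.3 [ 0.23  0.21 -0.62  0.45 -0.11  1.92]
0 0 [ 0.17  0.41 -0.27  0.89  0.    1.87]
1 0 [-0.43  0.38 -0.07  1.12  0.   -2.09]
1 0 [-0.43  0.5  -0.28  0.79  0.   -2.09]
1 0.2 [ 0.21  0.16 -0.26  0.96 -0.07 -1.23]
1 0.2 [ 0.21  0.27 -0.51  0.6  -0.07 -1.23]
1 0.3 [ 0.23  0.21 -0.62  0.45 -0.11 -1.22]
1 0 [ 0.17  0.41 -0.27  0.89  0.   -1.27]
```

Run:
```python
from h import *
o=tool(CY,0,0)
ctrl.set_gripper(.05)
ctrl.move_to([*COV,.10],o)
print(ctrl.move_l([*COV,.010],o,feed=.08,contact_N=6),ctrl.get_tcp_pos(),ctrl.get_wrist_force())
ctrl.set_gripper(0.0)
print(ctrl.get_finger_gap(),ctrl.get_tcp_pos(),ctrl.get_wrist_force(),ctrl.get_time())
ctrl.move_l([*COV,.13],o,feed=.12)
ctrl.sleep(.3);print(ctrl.get_finger_gap(),ctrl.get_tcp_pos(),ctrl.get_wrist_force(),ctrl.get_moment(),ctrl.get_time())
for n in["top","scene"]:
    im,d=viewer.grab_frame(n); cv2.imwrite(f"pics/{n}1.png",im[:,:,::-1])
```

```text
False [ 0.5379738  -0.17404877  0.01062461] [ 0.2510401   0.90003022 -0.44098375]
0.012486976706907054 [ 0.53771801 -0.17402057  0.01057295] [-1.88997627  0.65931957  5.4752507 ] 4.7
0.012419731496408671 [ 0.53711551 -0.17367847  0.12954149] [ 0.34592074 -0.39598067 -3.01361115] [0.03099735 0.00062928 0.01186532] 6.15
```

View pics/scene1.png

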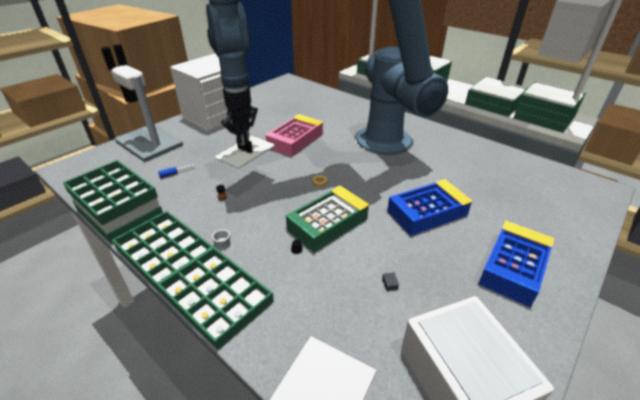

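View pics/top1.png

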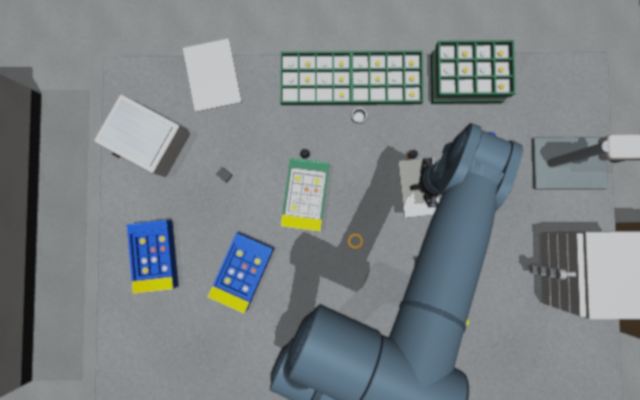

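```bash
cat >> h.py <<'E'
H=.0106
def pose(x,z,th,y=0.,yaw=0.):
    """near lower edge at case (x,y,z above ledge), tilt th -> TCP pos, rotvec"""
    Rk=R.from_euler('z',KY); c=np.array([*CASE,LZ])+Rk.apply([x,y,z])
    return c+Rc(KY+yaw,th).apply([.08,0,H]), tool(KY+yaw,th,0)
def near():
    """current near-edge in case frame from TCP reading, and tilt"""
    p=np.array(ctrl.get_tcp_pos());Rt=R.from_rotvec(ctrl.get_tcp_rot())
    Rco=Rt*R.from_matrix(np.array([[1,0,0],[0,0,1],[0,-1,0]],float)).inv()
    Rk=R.from_euler('z',KY)
    f=lambda v:Rk.inv().apply(p-Rco.apply([0,0,H])+Rco.apply(v)-np.array([*CASE,LZ]))*1000
    e=(Rk.inv()*Rco).as_euler('zyx')
    return f([-.08,0,0]).round(2),f([.08,0,0]).round(2),"th",round(-e[1],4),"yaw",round(e[0],4)
def fc(): return R.from_euler('z',KY).inv().apply(ctrl.get_wrist_force()).round(2)
E
python3 - <<'E'
from h import *
ctrl.move_to(*pose(-.06,.075,.15)); ctrl.move_l(*pose(-.060,.030,.15),feed=.08);ctrl.sleep(.3)
print(near(),fc(),ctrl.get_finger_gap(),ctrl.get_time())
for n in["top","scene"]:
    im,d=avg(n,3);np.save(f"pics/{n}2.npy",im); B=(265,130,445,250) if n=="top" else (260,130,440,250)
    cv2.imwrite(f"pics/{n}2.png",cv2.resize(im[B[1]:B[3],B[0]:B[2],::-1].astype(np.uint8),None,fx=4.4,fy=4.4,interpolation=cv2.INTER_CUBIC))
E
```

```text
(array([-59.6 ,   0.17,  30.46]), array([98.58,  0.19, 54.52]), 'th', np.float64(0.151), 'yaw', np.float64(0.0002)) [-0.05 -0.12 -2.57] 0.012355943478276656 8.5
```

View pics/scene2.png

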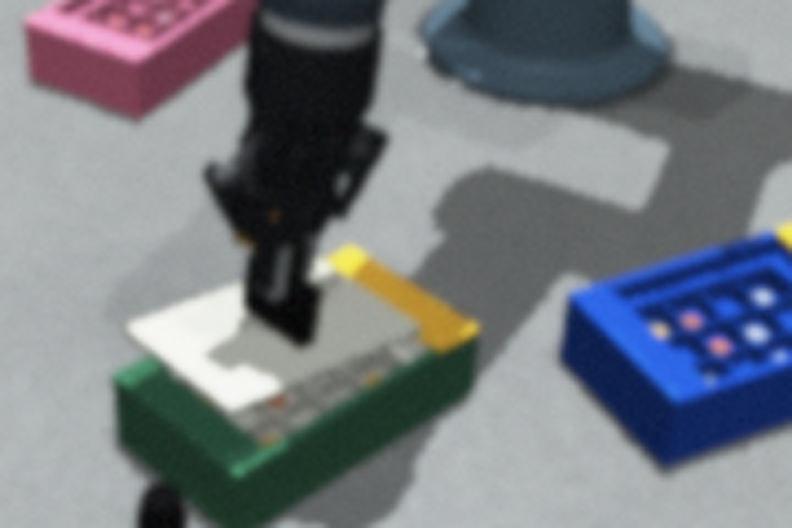

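View pics/top2.png

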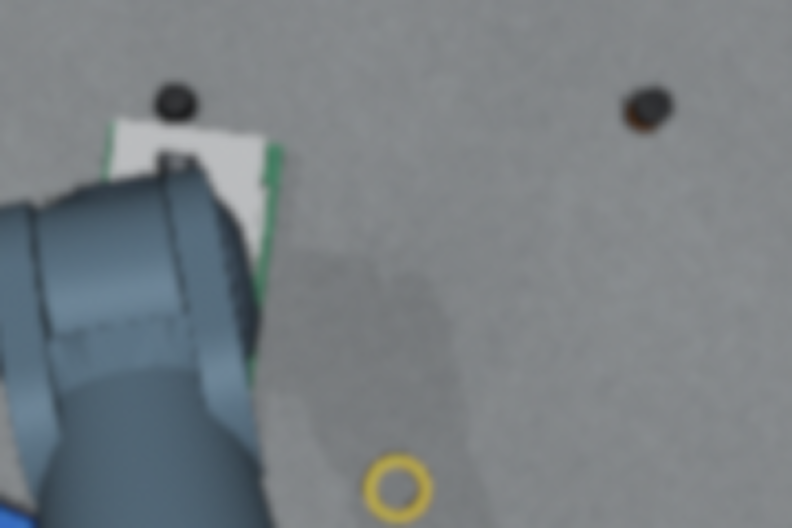

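Run:
```python
from h import *
im=np.load("pics/top2.npy");F=6;B=(280,148,340,180)
u=cv2.resize(im[B[1]:B[3],B[0]:B[2]].astype(np.float32),None,fx=F,fy=F,interpolation=cv2.INTER_CUBIC)
Rk=R.from_euler('z',KY)
tocase=lambda W:(Rk.inv().apply(W-np.array([*CASE,0])))*1000
# plate: white vs green: sweep rows parallel to case y at several case x; threshold on min channel
for xc in(88,92,95):
    zz=LZ+.0305+ (xc+60)/1000*np.tan(.151)+.006
    ys=np.arange(-70,70,.25)
    W=np.array([*CASE,zz])+Rk.apply(np.c_[np.full(len(ys),xc/1000),ys/1000,np.zeros(len(ys))])
    c=viewer.camera_info("top");K=c["intrinsics"];q=R.from_rotvec(c["attitude"]).inv().apply(W-c["position"])
    px=np.c_[K[0,0]*q[:,0]/-q[:,2]+K[0,2],-K[1,1]*q[:,1]/-q[:,2]+K[1,2]].astype(np.float32)
    v=cv2.remap(im.astype(np.float32),px[:,0].reshape(-1,1),px[:,1].reshape(-1,1),cv2.INTER_LINEAR)[:,0,:]
    r=v[:,0] # red: white 190, green ~60
    hi=np.percentile(r,80)
    gm=v[:,1]-v[:,0]
    # edges: half level crossings of red between green strip min and white
    for side in(-1,1):
        m=(ys*side>40)&(ys*side<62);rr=r[m];yy=ys[m]
        lo=rr.min();k=np.where(rr>(hi+lo)/2)[0]
        inn=yy[k][np.abs(yy[k])<abs(yy[np.argmin(rr)])]
        print(xc,side,"edge",(inn.max() if side>0 else inn.min()) if len(inn) else None,"hi",hi.round(),"lo",lo.round(),"green strip y",yy[np.argmin(rr)])
```

```text
88 -1 edge -48.5 hi 187.0 lo 71.0 green strip y -55.25
88 1 edge 51.0 hi 187.0 lo 117.0 green strip y 56.0
92 -1 edge -48.25 hi 186.0 lo 82.0 green strip y -54.75
92 1 edge 51.0 hi 186.0 lo 121.0 green strip y 56.5
95 -1 edge -48.0 hi 180.0 lo 104.0 green strip y -54.5
95 1 edge 51.0 hi 180.0 lo 126.0 green strip y 56.75
```

```bash
cat >> h.py <<'E'
YO=-.0011
E
python3 - <<'E'
from h import *
ctrl.move_l(*pose(-.061,.008,.15,YO),feed=.05);ctrl.sleep(.2);print(near(),fc())
c=ctrl.move_l(*pose(-.061,-.001,.15,YO),feed=.015,contact_N=2.0);print(c,near(),fc())
ctrl.sleep(.2);print(near(),fc(),ctrl.get_moment(),ctrl.get_finger_gap(),ctrl.get_time())
im,d=viewer.grab_frame("scene");cv2.imwrite("pics/s3.png",cv2.resize(im[130:250,260:440,::-1],None,fx=4.4,fy=4.4,interpolation=cv2.INTER_CUBIC))
E
```

```text
(array([-60.56,  -0.95,   8.35]), array([97.62, -0.96, 32.39]), 'th', np.float64(0.1508), 'yaw', np.float64(0.0)) [-1.28  0.04 -1.96]
True (array([-60.86,  -1.16,  -0.93]), array([97.34, -1.19, 22.99]), 'th', np.float64(0.1501), 'yaw', np.float64(-0.0002)) [2.61 0.91 2.51]
(array([-60.84,  -1.19,  -1.02]), array([97.36, -1.22, 22.9 ]), 'th', np.float64(0.15), 'yaw', np.float64(-0.0002)) [3.62 0.11 3.07] [ 0.06755343 -0.25806418 -0.00112915] 0.011972403468737751 10.3667
```

View pics/s3.png

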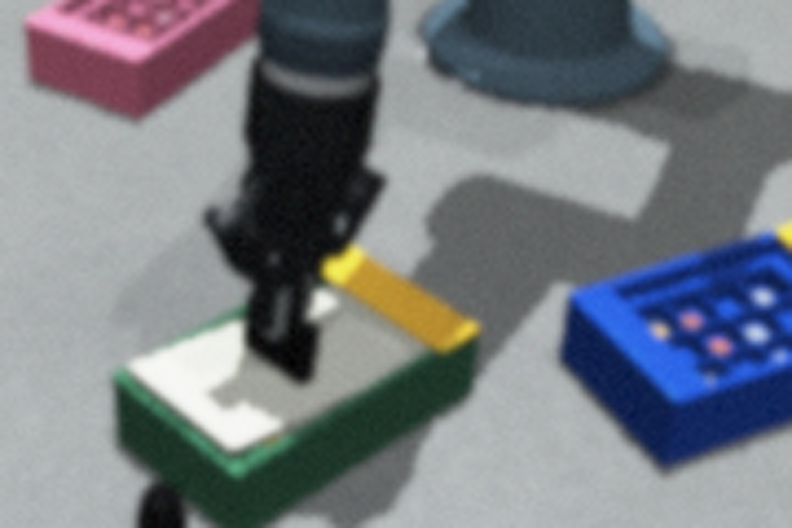

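Run:
```python
from h import *
ctrl.move_l(*pose(-.061,.0008,.15,YO),feed=.02);ctrl.sleep(.2);print(near(),fc(),ctrl.get_moment().round(3))
c=ctrl.move_l(*pose(-.076,.0008,.15,YO),feed=.03,contact_N=3.5);print(c,near(),fc())
ctrl.sleep(.2);print(near(),fc())
if not c:
    c=ctrl.move_l(*pose(-.090,.0008,.15,YO),feed=.015,contact_N=3.5);print(c,near(),fc())
    ctrl.sleep(.2);print(near(),fc(),ctrl.get_moment().round(3))
print(ctrl.get_finger_gap(),ctrl.get_time())
im,d=viewer.grab_frame("scene");cv2.imwrite("pics/s4.png",cv2.resize(im[130:250,260:440,::-1],None,fx=4.4,fy=4.4,interpolation=cv2.INTER_CUBIC))
```

```text
(array([-62.11,  -1.42,   0.12]), array([96.15, -1.39, 23.72]), 'th', np.float64(0.148), 'yaw', np.float64(0.0001)) [-0.09  0.8  -2.52] [0.014 0.196 0.012]
False (array([-75.92,  -1.06,   0.9 ]), array([82.27, -1.04, 24.87]), 'th', np.float64(0.1504), 'yaw', np.float64(0.0001)) [ 0.64 -0.42 -2.48]
(array([-75.73,  -1.08,   0.86]), array([82.47, -1.1 , 24.82]), 'th', np.float64(0.1503), 'yaw', np.float64(-0.0001)) [ 0.1  -0.64 -2.38]
True (array([-81.95,  -1.19,   0.79]), array([76.19, -1.24, 25.07]), 'th', np.float64(0.1523), 'yaw', np.float64(-0.0004)) [ 2.14  0.61 -1.06]
(array([-81.98,  -1.25,   0.34]), array([76.19, -1.33, 24.48]), 'th', np.float64(0.1515), 'yaw', np.float64(-0.0006)) [ 5.48  0.82 -1.43] [ 0.067 -0.688 -0.043]
0.012294966613143273 12.5583
```

View pics/s4.png

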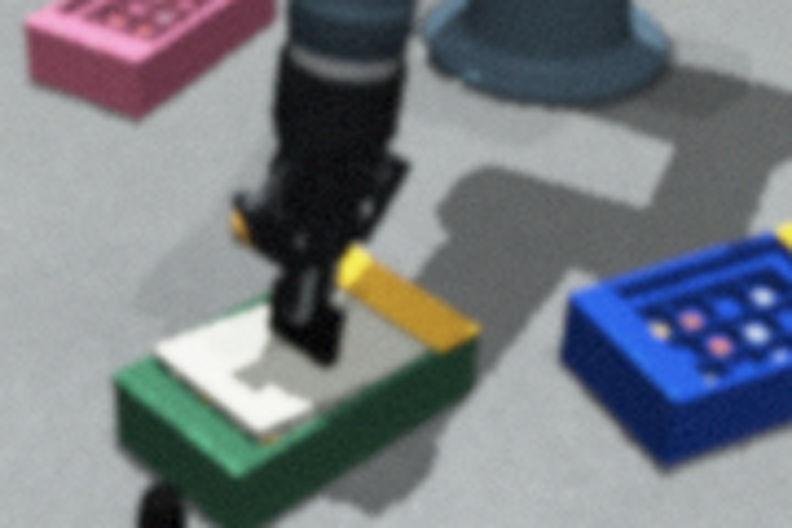

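Run:
```python
from h import *
for x in(-.0835,-.085,-.0865,-.0875):
    c=ctrl.move_l(*pose(x,.0008,.15,YO),feed=.015,contact_N=5);ctrl.sleep(.15);f=fc();print(x,c,near(),f,ctrl.get_moment().round(3))
    if f[0]>9.5 or c:break
print(ctrl.get_finger_gap(),ctrl.get_time())
```

```text
-0.0835 False (array([-82.75,  -1.19,   0.84]), array([75.43, -1.23, 24.94]), 'th', np.float64(0.1512), 'yaw', np.float64(-0.0003)) [ 4.75 -0.39 -2.09] [-0.144 -1.07  -0.034]
-0.085 False (array([-83.88,  -1.17,   0.94]), array([74.28, -1.22, 25.14]), 'th', np.float64(0.1519), 'yaw', np.float64(-0.0003)) [ 6.36  0.39 -2.59] [-0.211 -1.162 -0.051]
-0.0865 False (array([-84.92,  -1.16,   1.05]), array([73.22, -1.23, 25.38]), 'th', np.float64(0.1527), 'yaw', np.float64(-0.0005)) [ 6.42 -1.06 -1.96] [-0.239 -1.355 -0.012]
-0.0875 False (array([-85.67,  -1.14,   1.12]), array([72.46, -1.21, 25.51]), 'th', np.float64(0.1531), 'yaw', np.float64(-0.0005)) [ 6.79  0.22 -3.5 ] [-0.264 -1.461  0.011]
0.012248108774504631 14.2083
```

Run:
```python
from h import *
for x in(-.0885,-.0895,-.0905,-.0912,-.0918):
    c=ctrl.move_l(*pose(x,.0008,.15,YO),feed=.015,contact_N=5);ctrl.sleep(.15)
    f=np.mean([fc() for _ in range(4)],0);m=ctrl.get_moment();print(x,c,near(),f.round(2),m.round(3))
    if f[0]>9.5 or c or m[1]<-1.88:break
print(ctrl.get_finger_gap(),ctrl.get_time())
```

```text
-0.0885 False (array([-86.38,  -1.13,   1.19]), array([71.73, -1.22, 25.66]), 'th', np.float64(0.1536), 'yaw', np.float64(-0.0006)) [ 7.51  0.45 -2.55] [-0.284 -1.572 -0.068]
-0.0895 False (array([-87.08,  -1.13,   1.27]), array([71.02, -1.23, 25.82]), 'th', np.float64(0.1541), 'yaw', np.float64(-0.0007)) [ 7.61  0.15 -3.02] [-0.3   -1.666  0.059]
-0.0905 False (array([-87.78,  -1.13,   1.35]), array([70.31, -1.23, 25.99]), 'th', np.float64(0.1546), 'yaw', np.float64(-0.0007)) [ 7.91 -0.64 -2.88] [-0.381 -1.763 -0.012]
-0.0912 False (array([-88.32,  -1.11,   1.39]), array([69.77, -1.23, 26.07]), 'th', np.float64(0.1549), 'yaw', np.float64(-0.0008)) [ 8.47  0.4  -2.78] [-0.339 -1.794 -0.052]
-0.0918 False (array([-88.71,  -1.09,   1.45]), array([69.36, -1.21, 26.19]), 'th', np.float64(0.1553), 'yaw', np.float64(-0.0008)) [ 8.17 -0.49 -3.25] [-0.409 -1.867 -0.009]
0.012210538483465185 16.2083
```

Run:
```python
from h import *
xu=-.0932
for th in(.15,.12,.09,.06,.03):
    z=.0006
    c=ctrl.move_l(*pose(xu+.006*np.sin(th),z,th,YO),feed=.02,contact_N=4);ctrl.sleep(.12)
    f=np.mean([fc() for _ in range(3)],0);m=ctrl.get_moment();print(th,c,near(),f.round(2),m.round(3),ctrl.get_time().__round__(2))
    if c or f[0]>10.5:break
im,d=viewer.grab_frame("scene");cv2.imwrite("pics/s5.png",cv2.resize(im[130:250,260:440,::-1],None,fx=4.4,fy=4.4,interpolation=cv2.INTER_CUBIC))
```

```text
0.15 False (array([-88.97,  -1.1 ,   1.37]), array([69.09, -1.22, 26.18]), 'th', np.float64(0.1557), 'yaw', np.float64(-0.0009)) [ 8.31 -0.32 -3.16] [-0.391 -1.909  0.051] 16.57
0.12 False (array([-89.  ,  -1.09,   1.25]), array([69.73, -1.22, 21.32]), 'th', np.float64(0.1257), 'yaw', np.float64(-0.0009)) [ 8.91 -1.29 -2.95] [-0.442 -1.86   0.006] 16.96
0.09 False (array([-89.17,  -1.1 ,   1.19]), array([70.09, -1.23, 16.48]), 'th', np.float64(0.0957), 'yaw', np.float64(-0.0008)) [ 7.64 -1.89 -3.6 ] [-0.459 -1.896  0.004] 17.34
0.06 False (array([-89.28,  -1.11,   1.12]), array([70.37, -1.23, 11.65]), 'th', np.float64(0.0659), 'yaw', np.float64(-0.0008)) [ 9.1  -0.81 -2.24] [-3.990e-01 -1.971e+00 -1.000e-03] 17.73
0.03 False (array([-89.42,  -1.1 ,   1.05]), array([70.48, -1.21,  6.81]), 'th', np.float64(0.036), 'yaw', np.float64(-0.0007)) [ 9.02 -0.27 -2.6 ] [-0.423 -2.005  0.059] 18.11
```

View pics/s5.png

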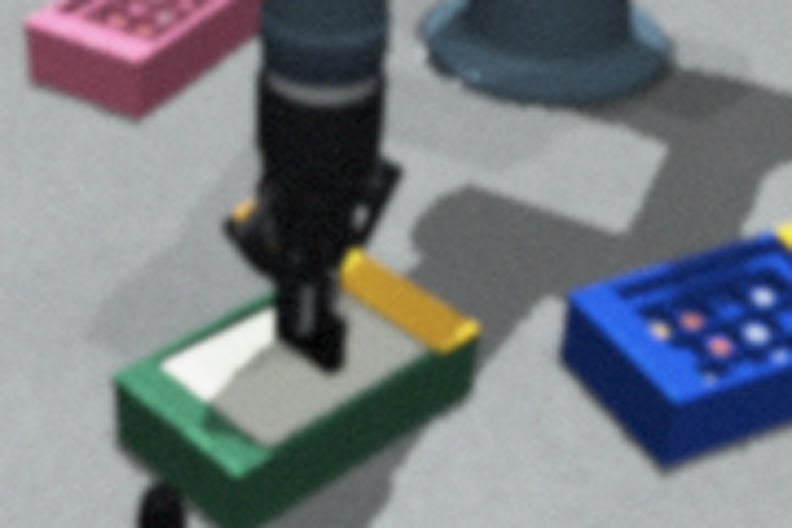

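Run:
```python
from h import *
xu=-.0928
def rep(t):
    f=np.mean([fc() for _ in range(3)],0);m=ctrl.get_moment();print(t,near(),f.round(2),m.round(3),round(ctrl.get_time(),2));return f
c=ctrl.move_l(*pose(xu,.0006,.0,YO),feed=.02,contact_N=4);ctrl.sleep(.12);rep(c)
c=ctrl.move_l(*pose(xu,.0000,-.005,YO),feed=.01,contact_N=4);ctrl.sleep(.12);rep(c)
c=ctrl.move_l(*pose(xu,-.003,-.005,YO),feed=.006,contact_N=3.0);ctrl.sleep(.15);rep(c)
```

```text
False (array([-89.25,  -1.11,   0.96]), array([70.74, -1.2 ,  1.91]), 'th', np.float64(0.0059), 'yaw', np.float64(-0.0006)) [ 9.49 -1.37 -2.09] [-0.411 -1.952  0.011] 18.55
False (array([-89.13,  -1.1 ,   0.59]), array([70.87, -1.19,  0.81]), 'th', np.float64(0.0014), 'yaw', np.float64(-0.0006)) [ 8.84 -0.44 -1.71] [-0.442 -1.861  0.057] 18.92
True (array([-8.523e+01, -1.020e+00,  8.000e-02]), array([74.76, -1.2 ,  1.4 ]), 'th', np.float64(0.0083), 'yaw', np.float64(-0.0011)) [ 6.85 -0.89  0.57] [-0.365 -1.326  0.071] 19.38
```

Run:
```python
from h import *
def rep(t):
    f=np.mean([fc() for _ in range(3)],0);m=ctrl.get_moment();print(t,near(),f.round(2),m.round(3),round(ctrl.get_time(),2));return f
rep(0)
c=ctrl.move_l(*pose(-.0835,.0002,0.0,YO),feed=.01,contact_N=6);ctrl.sleep(.15);rep(c)
c=ctrl.move_l(*pose(-.0818,.0002,0.0,YO),feed=.01,contact_N=6);ctrl.sleep(.15);rep(c)
```

```text
0 (array([-8.523e+01, -1.020e+00,  8.000e-02]), array([74.76, -1.2 ,  1.4 ]), 'th', np.float64(0.0083), 'yaw', np.float64(-0.0011)) [ 6.85 -0.89  0.57] [-0.365 -1.326  0.071] 19.38
False (array([-83.11,  -1.14,   0.19]), array([76.89, -1.15,  0.31]), 'th', np.float64(0.0008), 'yaw', np.float64(-0.0001)) [ 5.14 -0.88 -1.47] [-0.203 -1.086 -0.047] 20.07
False (array([-82.83,  -1.17,   0.13]), array([77.17, -1.14, -0.14]), 'th', np.float64(-0.0017), 'yaw', np.float64(0.0002)) [ 0.7  -0.15  1.23] [-0.069 -0.053  0.017] 20.53
```

Run:
```python
from h import *
def rep(t):
    f=np.mean([fc() for _ in range(3)],0);m=ctrl.get_moment();print(t,near(),f.round(2),m.round(3),ctrl.get_finger_gap().__round__(4),round(ctrl.get_time(),2));return f
rep(0)
ctrl.set_gripper(.030);ctrl.sleep(.3);rep(1)
for n in["top","scene"]:
    im,d=viewer.grab_frame(n);B=(265,130,445,250) if n=="top" else (260,130,440,250)
    cv2.imwrite(f"pics/{n}6.png",cv2.resize(im[B[1]:B[3],B[0]:B[2],::-1],None,fx=4.4,fy=4.4,interpolation=cv2.INTER_CUBIC))
```

```text
0 (array([-82.83,  -1.17,   0.13]), array([77.17, -1.14, -0.14]), 'th', np.float64(-0.0017), 'yaw', np.float64(0.0002)) [ 0.7  -0.15  1.23] [-0.069 -0.053  0.017] 0.0123 20.53
1 (array([-81.82,  -1.11,   0.19]), array([78.18, -1.11,  0.18]), 'th', np.float64(-0.0001), 'yaw', np.float64(-0.0)) [ 0.09 -0.22 -0.52] [ 0.047  0.008 -0.012] 0.03 21.15
```

View pics/scene6.png

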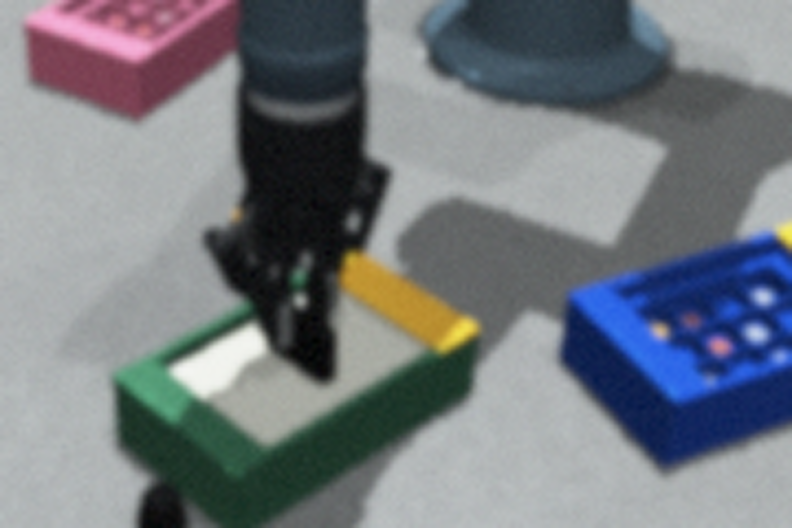

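Run:
```python
from h import *
ctrl.sleep(.1)
def rep(t):
    f=np.mean([fc() for _ in range(3)],0);m=ctrl.get_moment();print(t,near()[0:2],f.round(2),m.round(3),round(ctrl.get_time(),2));return f
x=-.0818
c=False
while x<-.058:
    x+=.002
    c=ctrl.move_l(*pose(x,.0002,0,YO),feed=.012,contact_N=4); 
    f=rep((round(x,4),c))
    if c or f[0]<-4.5:break
ctrl.sleep(.2);rep("rest")
```

```text
(-0.0798, False) (array([-79.64,  -1.08,   0.22]), array([80.36, -1.09,  0.24])) [ 0.64 -0.14  0.39] [-0.054 -0.007 -0.056] 21.67
(-0.0778, False) (array([-77.66,  -1.06,   0.2 ]), array([82.34, -1.06,  0.21])) [ 0.   -0.82  0.2 ] [ 0.005 -0.019 -0.042] 21.98
(-0.0758, False) (array([-75.68,  -1.07,   0.2 ]), array([84.32, -1.07,  0.21])) [ 0.23  0.41 -0.26] [-0.034  0.003  0.028] 22.3
(-0.0738, False) (array([-73.98,  -1.12,   0.16]), array([86.02, -1.13,  0.09])) [-1.34  0.3   0.15] [-0.009  0.191  0.013] 22.62
(-0.0718, False) (array([-7.178e+01, -1.150e+00,  7.000e-02]), array([ 8.822e+01, -1.170e+00,  5.000e-02])) [-0.72  0.03  0.1 ] [ 0.059  0.173 -0.018] 22.93
(-0.0698, False) (array([-69.45,  -1.12,   0.17]), array([90.55, -1.14,  0.25])) [-0.25 -0.03  0.32] [ 0.021  0.111 -0.004] 23.25
(-0.0678, False) (array([-67.84,  -1.04,   0.21]), array([92.16, -1.04,  0.18])) [-1.17 -0.42 -0.07] [ 0.044  0.304 -0.027] 23.57
(-0.0658, True) (array([-68.61,  -1.27,  -0.14]), array([91.39, -1.23, -0.82])) [-0.52 -1.04 -0.5 ] [ 0.025 -0.006  0.038] 23.77
rest (array([-69.6 ,  -1.45,  -0.61]), array([90.4 , -1.4 , -1.55])) [0.94 0.22 0.39] [ 0.002 -0.016  0.014] 23.98
```

Run:
```python
from h import *
ctrl.sleep(.1)
def rep(t):
    f=np.mean([fc() for _ in range(3)],0);m=ctrl.get_moment();print(t,near()[0:2],f.round(2),m.round(3),round(ctrl.get_time(),2));return f
x=-.0698
while x<-.060:
    c=ctrl.move_l(*pose(x,.0002,0,YO),feed=.008,contact_N=6); ctrl.sleep(.1)
    f=rep((round(x,4),c)); m=ctrl.get_moment()[1]
    if c or f[0]<-5 or m>1.2:break
    x+=.0006
```

```text
(-0.0698, False) (array([-69.82,  -1.07,   0.23]), array([90.18, -1.06,  0.24])) [0.36 0.6  0.06] [-0.01  -0.021  0.004] 24.48
(-0.0692, False) (array([-69.17,  -1.1 ,   0.2 ]), array([90.83, -1.11,  0.2 ])) [ 0.36 -0.15  0.49] [ 0.     0.004 -0.037] 24.83
(-0.0686, False) (array([-68.61,  -1.1 ,   0.19]), array([91.39, -1.11,  0.19])) [0.67 0.49 0.81] [0.029 0.015 0.053] 25.18
(-0.068, False) (array([-68.01,  -1.12,   0.18]), array([91.99, -1.12,  0.17])) [-0.02  0.22  0.03] [-0.002 -0.019 -0.015] 25.53
(-0.0674, False) (array([-67.88,  -1.12,   0.17]), array([ 9.212e+01, -1.110e+00,  4.000e-02])) [-2.62 -0.13  0.69] [0.095 0.346 0.042] 25.88
(-0.0668, False) (array([-67.88,  -1.13,   0.15]), array([92.12, -1.1 , -0.14])) [-5.32  0.1   4.23] [ 0.164  1.06  -0.029] 26.23
```

Run:
```python
from h import *
ctrl.move_l(*pose(-.0765,.0004,0,YO),feed=.04);ctrl.sleep(.2);print(near(),fc())
ctrl.move_l(*pose(-.0765,.12,0,YO),feed=.12)
ctrl.move_to([.35,-.25,.30],tool(0,0,0));print(ctrl.get_time())
for n in["top","scene"]:
    im,d=avg(n,5);np.save(f"pics/{n}7.npy",im);np.save(f"pics/{n}7d.npy",d);B=(265,130,445,250) if n=="top" else (260,130,440,250)
    cv2.imwrite(f"pics/{n}7.png",cv2.resize(im[B[1]:B[3],B[0]:B[2],::-1].astype(np.uint8),None,fx=4.4,fy=4.4,interpolation=cv2.INTER_CUBIC))
```

```text
(array([-76.02,  -1.05,   0.47]), array([83.98, -1.07,  0.59]), 'th', np.float64(0.0008), 'yaw', np.float64(-0.0001)) [ 0.33 -1.12  0.27]
29.65
```

View pics/scene7.png

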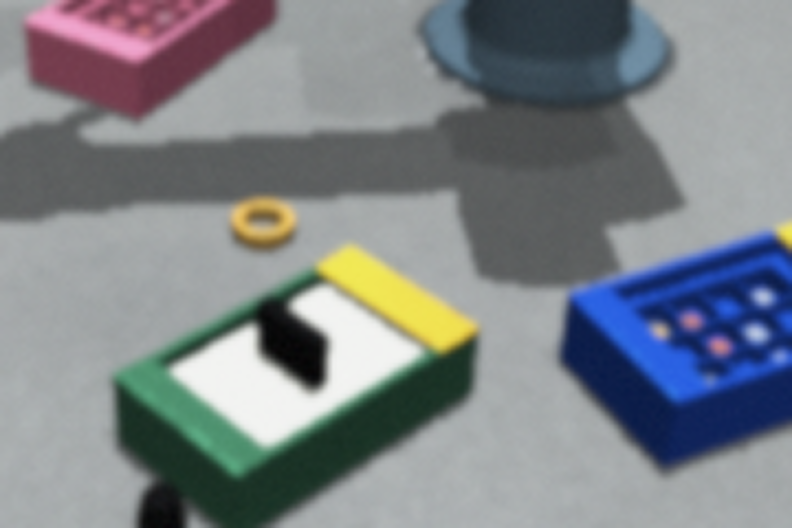

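View pics/top7.png

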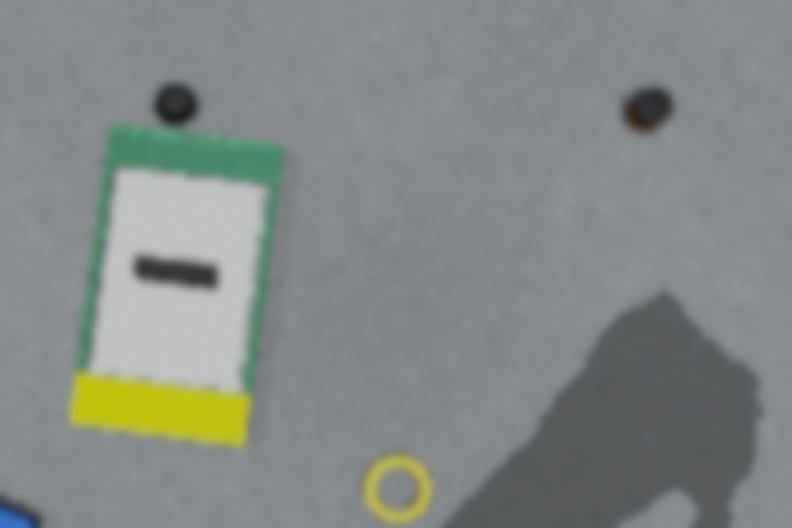

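Run:
```python
from h import *
Rk=R.from_euler('z',KY)
for n in("top","scene"):
    d=np.load(f"pics/{n}7d.npy");c=viewer.camera_info(n);K=c["intrinsics"];Rm=R.from_rotvec(c["attitude"]).as_matrix()
    v,u=np.mgrid[:400,:640];P=(np.stack([(u-K[0,2])/K[0,0]*d,-(v-K[1,2])/K[1,1]*d,-d],-1)@Rm.T+c["position"]).reshape(-1,3)[d.ravel()>0]
    Q=Rk.inv().apply(P-np.array([*CASE,0]))*1000
    def st(nm,x0,x1,y0,y1):
        m=(Q[:,0]>x0)&(Q[:,0]<x1)&(Q[:,1]>y0)&(Q[:,1]<y1)&(Q[:,2]>20);print(n,nm,m.sum(),np.median(Q[m,2]).round(2))
    st("near plate",-60,-30,-38,38);st("far plate",30,60,-38,38);st("left",-50,50,30,42);st("right",-50,50,-42,-30)
    st("yellow",-97,-78,-45,45);st("green",78,97,-45,45)
    m=(Q[:,2]>70)&(abs(Q[:,1])<40)&(abs(Q[:,0])<40);print("handle",m.sum(),np.median(Q[m],0).round(1))
im=np.load("pics/top7.npy");B=(290,183,320,202);F=8
u=cv2.resize(im[B[1]:B[3],B[0]:B[2]].astype(np.float32),None,fx=F,fy=F,interpolation=cv2.INTER_CUBIC).max(2)
cs,_=cv2.findContours((u<120).astype(np.uint8),0,1);r=max(cs,key=cv2.contourArea);bx=(cv2.boxPoints(cv2.minAreaRect(r))+.5)/F-.5+B[:2]
W=Rk.inv().apply(cast("top",bx,.086)-np.array([*CASE,.086]))*1000;print(W.round(1)[:,:2].tolist(),W.mean(0).round(1))
```

```text
top near plate 253 47.36
top far plate 249 47.32
top left 127 47.14
top right 133 47.32
top yellow 193 57.21
top green 191 57.52
handle 102 [ 3.8 -0.9 87. ]
scene near plate 160 45.02
scene far plate 203 44.98
scene left 104 45.15
scene right 60 45.18
scene yellow 125 55.1
scene green 163 54.99
handle 130 [ 9.1  5.5 83.4]
[[-4.0, 27.4], [11.8, 27.5], [12.0, -27.8], [-3.8, -27.9]] [ 4.  -0.2  0. ]
```

Run:
```python
from cell import sign_off,ctrl
sign_off();print(ctrl.get_time())
```

```text
the job is handed in; nothing more can be done
the job is handed in; nothing more can be done
```

The cover is fitted in the green case and I handed the job in at about 30 s on the robot's clock, out of the 72 s allowed. The sign-off gave no verdict, so what follows rests on my own checks.

**What I did**
- I gripped the cover by its handle, tilted it 0.15 rad and slipped the near edge under the yellow lip.
- I pushed the keeper back about 6 mm, at about 9 N, and rotated the far edge down past the green lip.
- With the cover off the keeper I opened the fingers so it dropped flat. Then I pushed the handle gently until it met the stop, and withdrew.

**What the last checks showed**
- **Flat and down:** by the depth images, the plate lies level within 0.2 mm and its top is 10 mm below both lips, as it should be when resting on the ledges.
- **Against the stop:** on a second push the force rose to about 5 N with no further movement. The far edge is then at about x = +83 to +84 mm, inside the stop's 77 to 85 mm range. After the arm withdrew, I checked this only through the handle's position in the camera.
- **In line:** the handle lines up with the case axes to within a few mrad.
- **Other things on the bench:** in the last close-up pictures the loupe, oiler and ring look unmoved. I did not re-measure the cup, driver and weight, but the arm never went near them.

**What disagreed**
- The two cameras differed by about 1 to 2 mm in position and height.
- The cover sat about 1.2 mm off in y when held over the case, and I corrected that before inserting it.
- The scene camera's rough depth reading of the handle (+9.1, +5.5 mm) did not match the top camera's (+4, -0.5 mm). I relied on the top view, which agreed with the feel of the stop to about 0.7 mm.
- One reading during the last push showed about 4 N vertically, which I could not explain.

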